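# Push the calculator and the stray clip jar back into line

### The arm

A 6-joint arm with a two-finger parallel gripper is mounted at the origin on the work surface. World frame = base frame: x ahead of the robot, y to its left, z up, the work surface at z = 0. Lengths are in mm, angles in rad, forces in N, time in s.
With the tool pointing down it reaches from about 275 to 750 mm from the base axis. Payload 10.2 kg.
Tool frame: the origin (TCP) lies on the front face of the gripper's body, between the roots of the fingers; the fingertips stand 73 mm ahead of it and the grasp point (between the pads) lies 54 mm ahead of it; z points along the fingers, y is the line along which they close (so a half turn about z gives the same grasp; the last joint's range is limited). The gripper opens to 85 mm and grips with 20 to 120 N. Pads are 22 mm wide; open, the fingers measure 114 mm over their backs; the gripper's body (76 mm by 85 mm) begins 54 mm behind the grasp point. The pads swing forward as they close: fully open they stand 13 mm farther back than shut.
Start: joints at [0.955, 0.313, 1.498, -0, 1.331, -0.223], TCP at [200.971, 485.018, 303.894] pointing down, gripper open.
Joint ranges: [-2.94, 2.94], [-0.97, 2.17], [0.19, 2.56], [-1.23, 4.37], [0.02, 3.11], [-2.88, 2.88]. Speed limits (rad/s): [2.39, 2.39, 3.01, 3.14, 3.14, 3.14].

### API

Orientations are given as a unit quaternion [w, x, y, z].
In Python, from rig import * gives the robot as it stands.
- The arm moves only by the tool step_arm, never from a script. Its argument "plan" is a list of rows, each an object with "offset": the shift along the tool's x, y, z in cm, a list of three; "rot": the turn, a rotation vector about the tool's x, y, z in degrees, a list of three; "gripper": the finger opening in cm, from 0 to 8.54. In form: [{"offset": [x, y, z], "rot": [wx, wy, wz], "gripper": gripper}, ...]. A call has 1 to 12 rows; each row is the pose to reach, as a shift and turn from the pose commanded when the call began, along the tool's axes at that moment; what a row does not reach only later rows make up. A row lasts 1/10 s, in which the tool goes at most 50 mm and 8.59 degrees, less where a joint would pass 70% of its speed; a pose out of reach is approached as far as the arm can. A call with a gripper value outside its range is refused whole. The fingers move at their own pace and stop on an object; "squeeze" is the grip in N (left out, the last holds). Time passes only in rows, so rows that repeat a pose let the fingers close. It gives the time, the measured TCP pose, the force, the opening and the grip force at its end, in the units of the state.
- sense(): the state, without advancing time (a new reading comes with each control period).
- capture(name): name is "side" or "top"; returns a dict with "color" (384x512x3 uint8, red, green, blue), "depth" (384x512 float32, mm along the optical axis (not along the pixel's ray), 0 where there is no reading), "vertical_fov" (degrees; the focal length in pixels is half the picture's height over the tangent of half this angle, whatever the lens; pixels are square), "cx", "cy" (the principal point, pixels), "rvec" (rotation vector, rad) and "tvec" (3), from world to camera coordinates, as OpenCV has them. Camera axes: x right, y down, z forward; pixel columns grow to the right and rows downward; lengths in mm; the calibration is good to about 2 mm. A picture is of the moment at which its call begins.
- finish_job(): hands the job in; it is judged then, once.
The state is a dict: "time_s": time; "joints": joint angles; "dq": joint speeds; "tau": joint torques, N m; "eef_pos": TCP position; "ee_rot": TCP orientation; "force": force on the tool from outside, world axes, zero at the start; "wrist_torque": the same for the moment, N m; "grip_width": opening from 0.0 (shut) to 1.0 (fully open); "grip_force": force on a finger pad.
Only numpy, scipy, OpenCV 4.12 (cv2) and the standard library are available. Lean on these libraries where they do the work, as an engineer would, in place of code of your own. Each camera call takes 0.05 s, during which the arm holds its last target. There are 200 camera calls.

### The job

Tidy the desk by pushing only, with the fingertips: push the calculator along the desk until its far long edge lies flat and square against the front of the wooden pen tray, and push the clip jar that stands out of line into the gap between the other two jars until it rests against the front of the grey letter tray. Either may be done first. Do not lift or tip the calculator or the jar, and leave the two jars of the row and everything else standing where they are.

Things in the scene. Friction and masses are not known exactly. Their poses are not given: they have to be found in the camera images.
- pen_tray: Fixed open wooden pen tray with pens lying in it, 90 mm deep (its x), 260 mm long (its y), 42 mm high. Origin: centre of its underside. Its x axis points away from the robot side, so its front face, the stop for the calculator, is the plane x = -45 mm in its frame.
- letter_tray: Fixed open grey plastic letter tray with papers, 160 mm deep (its x), 260 mm long (its y), 36 mm high. Origin: centre of its underside. Its x axis points away from the robot side, so its front face, the stop for the jars, is the plane x = -80 mm in its frame. One tray stands on the left of the desk, the other on the right; which is which changes.
- calculator: Loose grey desk calculator lying flat in front of the pen tray, 100 mm (its x) by 145 mm (its y), about 0.28 kg. 24 mm thick, with a raised display bar 37 mm high along the far (+x) long edge. Origin: centre of its underside. Its near long face is at x = -50 mm, its far long edge at x = +50 mm in its frame. It slides with ordinary friction.
- calc_far_left (a point): Left end of the calculator's far long edge (x +50, y +72.5 mm in its frame), 12 mm above the desk.
- calc_far_right (a point): Right end of the calculator's far long edge (x +50, y -72.5 mm in its frame), 12 mm above the desk.
- stray_jar: Loose closed round clip jar, clear plastic with a flat cork lid, 68 mm across, 56 mm tall, about 0.15 kg: the one of three like jars that stands out in front of the row, towards the robot. Origin: centre of its underside.
- row_jar_left: Jar like the stray one (68 mm across, 56 mm tall), loose, standing against the front of the letter tray: the left (+y) end of the row. To be left where it is. Origin: centre of its underside.
- row_jar_right: Jar like the stray one (68 mm across, 56 mm tall), loose, standing against the front of the letter tray: the right (-y) end of the row, about 172 mm from the left one centre to centre, so that the gap between them is about 104 mm wide. To be left where it is. Origin: centre of its underside.
- stapler: Loose stapler, 130 mm long (its x), 36 mm wide, about 60 mm high, lying between the two sides of the desk. Leave alone. Origin: centre of its underside.
- glue_stick: Loose upright glue stick, 25 mm across, 92 mm tall, in the middle of the desk. Leave alone. Origin: centre of its underside.
- pump_bottle: Loose white pump bottle, 64 mm across, 158 mm tall, between the two trays. Leave alone. Origin: centre of its underside.
- mug: Loose white mug, 76 mm across, 90 mm tall, far left of the work. Leave alone. Origin: centre of its underside.
- tape_dispenser: Loose black tape dispenser, 130 mm long (its x), 50 mm wide, 74 mm high, far right of the work. Leave alone. Origin: centre of its underside.
There are look-alikes about, which are no part of the job. Leave any green look-alike of the calculator alone. Leave any green look-alike of the row_jar_left alone.

How it is judged:
By the outcome, as a careful person would: the job done as asked, in the order asked, and still so for the second after the job is handed in, with the robot touching nothing.
It also fails if it takes over 58 s, if anything falls off the work surface, if the arm or the gripper's body presses on something with over 40 N, if the wrist force passes 120 N, or if a joint passes its speed limit or range.

## Working session

There is one attempt and no reset: what is moved stays moved. The work goes in short steps, Python scripts to look and compute and a tool call to move; the robot and the scene stay as the last step left them, time stands still between calls to the robot, and variables do not carry over. Pictures are saved under pics/ and viewed, at most 10 in all, crops included, and the job is handed in when it is done.

Besides the shell and the picture viewer there is one more tool, called after ">>>" in YAML: its name, and indented under it one key for each argument. step_arm: Moves the arm, as the interface text tells. Its arguments: {"type":"object","properties":{"plan":{"type":"array"},"squeeze":{"type":"number"}},"required":["plan"]}

```bash
mkdir -p pics; cat > h.py <<'E'
from rig import *
import numpy as np, cv2
def cam(n):
    c=capture(n); np.savez('pics/'+n+'.npz',**c); return c
def K(c):
    h,w=c['color'].shape[:2]; f=h/2/np.tan(np.radians(c['vertical_fov'])/2); return f
def cloud(c):
    f=K(c); h,w=c['depth'].shape; u,v=np.meshgrid(np.arange(w),np.arange(h)); d=c['depth']
    P=np.stack([(u-c['cx'])*d/f,(v-c['cy'])*d/f,d],-1)
    R=cv2.Rodrigues(np.array(c['rvec'],float))[0]
    return (P-np.array(c['tvec']).reshape(3))@R
def save(c,n,s=1.5):
    cv2.imwrite('pics/'+n,cv2.resize(c['color'][:,:,::-1],None,fx=s,fy=s))
E
python3 - <<'E'
from h import *
for n in('top','side'):
    c=cam(n); save(c,n+'0.png'); W=cloud(c); print(n,(-cv2.Rodrigues(np.array(c['rvec'],float))[0].T@np.array(c['tvec']).reshape(3)).round())
print(sense())
E
```

```text
top [ 368.  -16. 1054.]
side [ 366. -782.  757.]
{'time_s': 0.1, 'joints': array([ 9.54592343e-01,  3.13382834e-01,  1.49832145e+00,  2.43852005e-06,
        1.33100477e+00, -2.23414105e-01]), 'dq': array([ 1.12544266e-03,  7.75854801e-04,  1.59673723e-05, -1.79741185e-04,
        5.39698724e-04, -1.20727590e-03]), 'tau': array([ 1.76561320e-03, -4.12899506e+01, -2.60139978e+01, -1.99927504e-04,
        3.07865143e-03,  3.58680006e-05]), 'eef_pos': array([200.88919444, 484.89636563, 303.41292545]), 'ee_rot': array([-2.28596439e-04,  1.95135102e-01,  9.80776213e-01, -5.09248157e-04]), 'force': array([0.46882254, 0.0645798 , 0.32469166]), 'wrist_torque': array([-0.01581848,  0.04925999, -0.01953544]), 'grip_force': 0.0, 'grip_width': 0.9980634868836967}
```

View pics/top0.png

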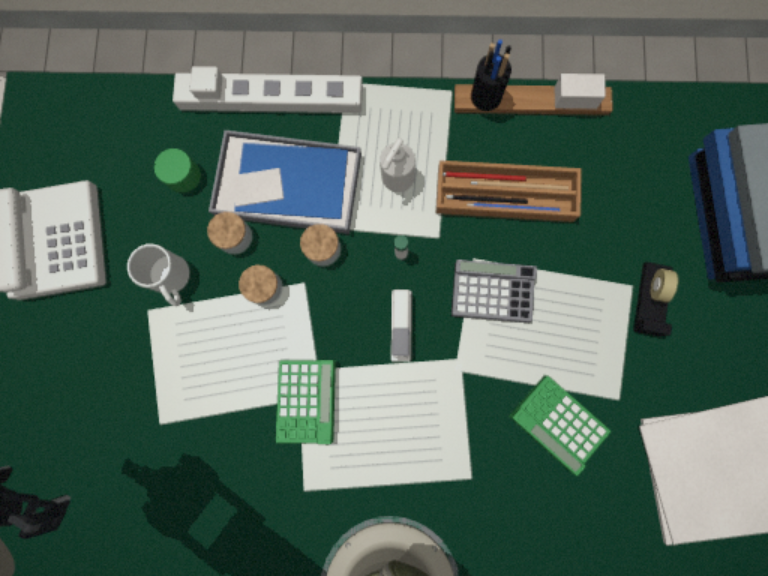

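View pics/side0.png

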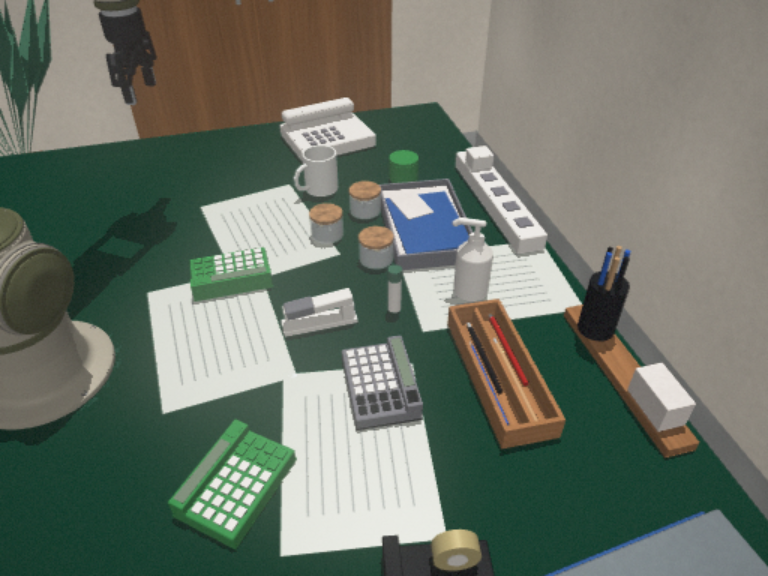

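The top view has +x up and +y left. At 1.5x scale the letter tray is at about (285,180) and the row jars at (229,232) and (320,243). The stray jar is at (260,285), the calculator at (495,291), the pen tray at (509,190), the stapler at (401,325) and the glue stick at (401,246). I'll segment these by depth.

```bash
cat > m.py <<'E'
from h import *
def meas(W,box,z0,z1):
    u0,v0,u1,v1=[int(a/1.5) for a in box]
    P=W[v0:v1,u0:u1].reshape(-1,3); P=P[(P[:,2]>z0)&(P[:,2]<z1)]
    return P
def rect(P):
    # keep largest
    r=cv2.minAreaRect(P[:,:2].astype(np.float32)); return np.round(cv2.boxPoints(r),1).tolist(),np.round(r[1],1),round(r[2],2)
def circ(P):
    c,r=cv2.minEnclosingCircle(P[:,:2].astype(np.float32)); return np.round(c,1),round(r,1),P[:,:2].mean(0).round(1),np.median(P[:,2]).round(1)
def jars(W,bs):
    for k,b in bs.items():
        P=meas(W,b,48,64); print(k,circ(P))
E
python3 - <<'E'
from m import *
c=dict(np.load('pics/top.npz')); W=cloud(c)
print('desk z',np.median(W[230:250,280:300,2]),np.median(W[200:220,10:60,2]))
jars(W,dict(L=(200,205,258,258),R=(295,218,348,270),S=(232,260,290,312)))
for k,b,z0,z1 in[('lt',(195,120,370,240),28,42),('pen',(425,150,595,230),36,48),('calc',(440,250,550,335),14,45),('calcbar',(440,250,550,335),30,45),('stap',(380,280,425,370),15,70),('glue',(385,230,420,265),60,100)]:
    P=meas(W,b,z0,z1); print(k,rect(P),np.percentile(P[:,2],[5,50,95]).round(1),len(P))
E
```

```text
desk z 1.4762490001272912 1.9939951390763129
L (array([617. , 312.9]), 34.9, array([616.6, 312.2]), np.float64(57.5))
R (array([598.7, 143.7]), 34.3, array([597.6, 143.8]), np.float64(57.4))
S (array([520.7, 249.2]), 34.0, array([519.9, 248.5]), np.float64(57.5))
lt ([[584.2999877929688, 100.4000015258789], [788.7000122070312, 78.0], [821.7999877929688, 380.70001220703125], [617.5, 403.1000061035156]], array([304.5, 205.6]), 83.76) [28.2 30.4 38.4] 2959
pen ([[659.4000244140625, -326.29998779296875], [752.2999877929688, -330.6000061035156], [764.0999755859375, -70.0], [671.2000122070312, -65.80000305175781]], array([260.8,  93. ]), 87.4) [36.7 41.8 45.6] 981
calc ([[467.3999938964844, -242.0], [567.5999755859375, -248.5], [577.0999755859375, -103.5999984741211], [476.8999938964844, -97.0]], array([145.3, 100.4]), 86.25) [22.3 27.7 39.9] 2024
calcbar ([[476.0, -243.10000610351562], [568.7000122070312, -248.10000610351562], [576.2999877929688, -103.4000015258789], [483.70001220703125, -98.5]], array([144.9,  92.8]), 86.95) [30.2 37.5 41.3] 644
stap ([[395.0, 8.899999618530273], [395.5, -23.899999618530273], [516.7000122070312, -22.100000381469727], [516.2999877929688, 10.699999809265137]], array([121.3,  32.8]), 0.84) [50.  56.8 61.8] 524
glue ([[581.0, 6.5], [581.5999755859375, -14.600000381469727], [604.2000122070312, -13.899999618530273], [603.5999755859375, 7.099999904632568]], array([22.6, 21. ]), 1.61) [70.2 92.6 95.8] 87
```

```bash
cat >> m.py <<'E'
from scipy.spatial.transform import Rotation as Ro
def goal(*gs):
    """gs: (x,y,z,push-direction deg): tool y = push dir+90, -tool x = push dir"""
    s=sense(); q=s['ee_rot']; R=Ro.from_quat(q[[1,2,3,0]])
    print('t',s['time_s'],'pos',s['eef_pos'].round(1),'F',s['force'].round(1),'dir',np.degrees(np.arctan2(*(-R.as_matrix()[[1,0],0]))).round(2))
    for x,y,z,a in gs:
        a=np.radians(a); G=np.array([[-np.cos(a),-np.sin(a),0],[-np.sin(a),np.cos(a),0],[0,0,-1]]).T
        G=np.column_stack([[-np.cos(a),-np.sin(a),0],[-np.sin(a),np.cos(a),0],[0,0,-1]])
        print((R.inv().apply(np.array([x,y,z])-s['eef_pos'])/10).round(2),np.degrees((R.inv()*Ro.from_matrix(G)).as_rotvec()).round(2))
E
python3 -c "
from m import *
goal((447.8,266.7,300,-13.5),(447.8,266.7,85,-13.5))"
```

```text
t 0.1 pos [200.9 484.9 303.4] F [0.5 0.1 0.3] dir -22.51
[-31.16 -10.71   0.35] [-0.06 -0.02 -9.01]
[-31.17 -10.68  21.85] [-0.06 -0.02 -9.01]
```

>>> step_arm:
  plan:
    - {"offset": [-31.2, -10.7, 0.3], "rot": [0, 0, -9], "gripper": 4.4}
    - {"offset": [-31.2, -10.7, 0.3], "rot": [0, 0, -9], "gripper": 4.4}
    - {"offset": [-31.2, -10.7, 0.3], "rot": [0, 0, -9], "gripper": 4.4}
    - {"offset": [-31.2, -10.7, 0.3], "rot": [0, 0, -9], "gripper": 4.4}
    - {"offset": [-31.2, -10.7, 0.3], "rot": [0, 0, -9], "gripper": 4.4}
    - {"offset": [-31.2, -10.7, 0.3], "rot": [0, 0, -9], "gripper": 4.4}
    - {"offset": [-31.2, -10.7, 0.3], "rot": [0, 0, -9], "gripper": 4.4}
    - {"offset": [-31.2, -10.7, 0.3], "rot": [0, 0, -9], "gripper": 4.4}
    - {"offset": [-31.2, -10.7, 14], "rot": [0, 0, -9], "gripper": 4.4}
    - {"offset": [-31.2, -10.7, 14], "rot": [0, 0, -9], "gripper": 4.4}
    - {"offset": [-31.2, -10.7, 14], "rot": [0, 0, -9], "gripper": 4.4}
    - {"offset": [-31.2, -10.7, 14], "rot": [0, 0, -9], "gripper": 4.4}

```text
time_s: 1.3
eef_pos: [445.8, 266.5, 159.7]
ee_rot: [-0.004, 0.117, 0.993, -0.002]
force: [-1.0, 1.3, 0.7]
grip_width: 0.52
grip_force: 0.0
```

```bash
python3 -c "
from m import *
goal((447.8,266.7,85,-13.5),(447.8,266.7,110,-13.5))
c=cam('side');save(c,'side1.png');c=cam('top');W=cloud(c);save(c,'top1.png')
P=meas(W,(170,240,330,420),48,64);print(len(P))
jars(W,dict(S=(232,260,290,312)))"
```

```text
t 1.3 pos [445.8 266.5 159.7] F [-1.   1.3  0.7] dir -13.48
[-0.25  0.11  7.47] [-0.28 -0.47  0.02]
[-0.23  0.09  4.97] [-0.28 -0.47  0.02]
868
S (array([521. , 248.6]), 34.2, array([519.9, 248.5]), np.float64(57.5))
```

View pics/side1.png

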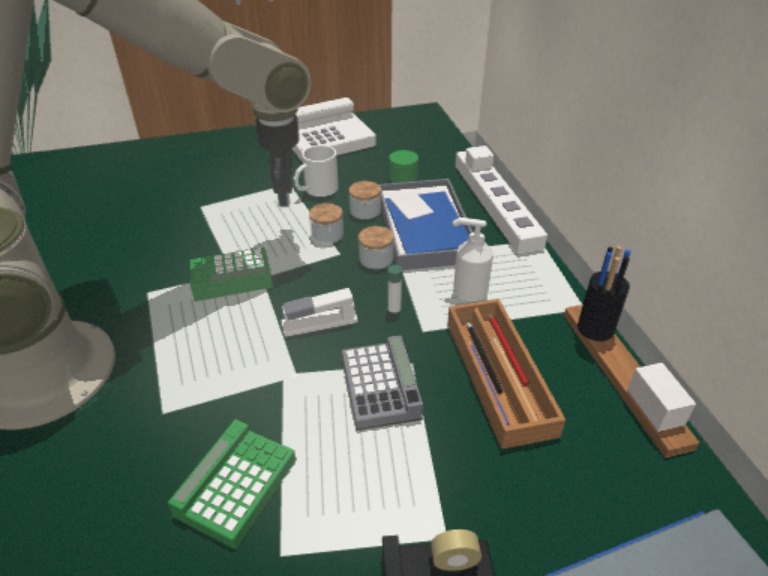

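The gripper hangs behind the stray jar: fingertips at (285,205), jar at (326,222). Nothing has been disturbed. I'll descend and start the push.

>>> step_arm:
  plan:
    - {"offset": [-0.2, 0.1, 4], "rot": [0, 0, 0], "gripper": 4.4}
    - {"offset": [-0.2, 0.1, 7.4], "rot": [0, 0, 0], "gripper": 4.4}
    - {"offset": [-0.2, 0.1, 7.4], "rot": [0, 0, 0], "gripper": 4.4}
    - {"offset": [-1.5, 0.1, 7.4], "rot": [0, 0, 0], "gripper": 4.4}
    - {"offset": [-2.5, 0.1, 7.4], "rot": [0, 0, 0], "gripper": 4.4}
    - {"offset": [-3.2, 0.1, 7.4], "rot": [0, 0, 0], "gripper": 4.4}
    - {"offset": [-3.9, 0.1, 7.4], "rot": [0, 0, 0], "gripper": 4.4}
    - {"offset": [-4.6, 0.1, 7.4], "rot": [0, 0, 0], "gripper": 4.4}
    - {"offset": [-5.3, 0.1, 7.4], "rot": [0, 0, 0], "gripper": 4.4}
    - {"offset": [-6.0, 0.1, 7.4], "rot": [0, 0, 0], "gripper": 4.4}
    - {"offset": [-6.6, 0.1, 7.4], "rot": [0, 0, 0], "gripper": 4.4}
    - {"offset": [-6.6, 0.1, 7.4], "rot": [0, 0, 0], "gripper": 4.4}

```text
time_s: 2.6
eef_pos: [513.5, 252.0, 89.8]
ee_rot: [0.0, 0.118, 0.993, 0.0]
force: [0.5, 0.5, -0.7]
grip_width: 0.516
grip_force: 0.0
```

```bash
python3 -c "
from m import *
goal((570.5,237.3,85,-13.5))
c=cam('side');save(c,'side2.png');c=cam('top');save(c,'top2.png');W=cloud(c)
jars(W,dict(L=(200,205,258,258),R=(295,218,348,270)))
c=cv2.imread('pics/top2.png');s=cv2.imread('pics/side2.png')
cv2.imwrite('pics/c2.png',np.hstack([cv2.resize(c[180:340,180:380],(400,320)),cv2.resize(s[140:300,230:430],(400,320))]))"
```

```text
t 2.6 pos [513.5 252.   89.8] F [ 0.5  0.5 -0.7] dir -13.53
[-5.89 -0.1   0.49] [ 0.01  0.04 -0.03]
L (array([621.1, 314.2]), 33.1, array([630.8, 317.5]), np.float64(57.6))
R (array([598.4, 143.6]), 34.1, array([597.6, 143.7]), np.float64(57.3))
```

View pics/c2.png

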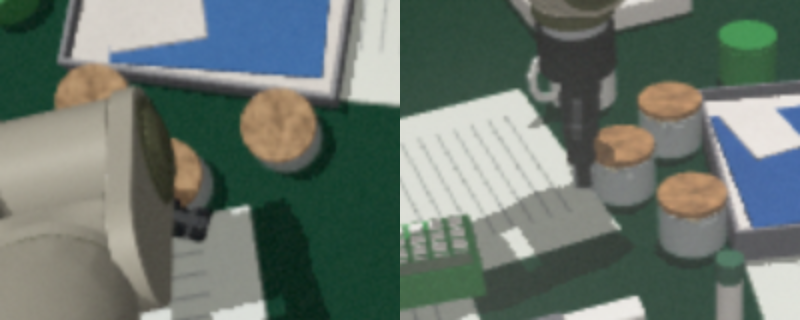

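The jar sits against the fingers and is moving with them. In the crop its lid is at (185,175) in the top half and (625,145) in the side half. The row is undisturbed, so I'll keep pushing gently.

>>> step_arm:
  plan:
    - {"offset": [-0.7, 0, 0.2], "rot": [0, 0, 0], "gripper": 4.4}
    - {"offset": [-1.4, 0, 0.2], "rot": [0, 0, 0], "gripper": 4.4}
    - {"offset": [-2.1, 0, 0.2], "rot": [0, 0, 0], "gripper": 4.4}
    - {"offset": [-2.8, 0, 0.2], "rot": [0, 0, 0], "gripper": 4.4}
    - {"offset": [-3.4, 0, 0.2], "rot": [0, 0, 0], "gripper": 4.4}
    - {"offset": [-3.9, 0, 0.2], "rot": [0, 0, 0], "gripper": 4.4}
    - {"offset": [-4.3, 0, 0.2], "rot": [0, 0, 0], "gripper": 4.4}
    - {"offset": [-4.7, 0, 0.2], "rot": [0, 0, 0], "gripper": 4.4}
    - {"offset": [-5.0, 0, 0.2], "rot": [0, 0, 0], "gripper": 4.4}
    - {"offset": [-5.2, 0, 0.2], "rot": [0, 0, 0], "gripper": 4.4}
    - {"offset": [-5.2, 0, 0.2], "rot": [0, 0, 0], "gripper": 4.4}

```text
time_s: 3.8
eef_pos: [563.5, 240.1, 88.0]
ee_rot: [0.0, 0.118, 0.993, 0.0]
force: [0.1, 0.9, -0.3]
grip_width: 0.515
grip_force: 0.0
```

```bash
python3 -c "
from m import *
goal((570.5,237.3,85,-13.5))
c=cam('side');save(c,'side3.png');W=cloud(c)
m=(abs(W[...,2]-57)<4)&(W[...,0]>560)&(W[...,0]<680)&(W[...,1]>170)&(W[...,1]<278)
P=W[m];print(len(P),P.min(0).round(),P.max(0).round(),circ(P))
s=cv2.imread('pics/side3.png')
cv2.imwrite('pics/c3.png',cv2.resize(s[140:300,260:460],(700,560)))"
```

```text
t 3.8 pos [563.5 240.1  88. ] F [ 0.1  0.9 -0.3] dir -13.51
[-0.75 -0.11  0.3 ] [ 0.01  0.03 -0.01]
218 [567. 171.  53.] [631. 277.  61.] (array([605.2, 224.3]), 56.7, array([600.8, 226.1]), np.float64(56.1))
```

View pics/c3.png

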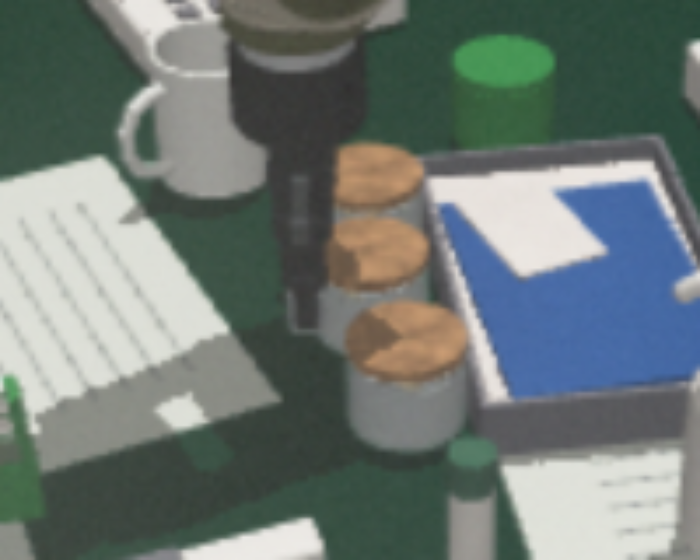

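The stray jar (lid at 378,250) is in the gap but still about 9 mm short of the row line, going by the right edges of the lids (428, against about 446 expected). I'll push on slowly and watch the force.

>>> step_arm:
  plan:
    - {"offset": [-0.3, 0, 0.2], "rot": [0, 0, 0], "gripper": 4.4}
    - {"offset": [-0.5, 0, 0.2], "rot": [0, 0, 0], "gripper": 4.4}
    - {"offset": [-0.7, 0, 0.2], "rot": [0, 0, 0], "gripper": 4.4}
    - {"offset": [-0.8, 0, 0.2], "rot": [0, 0, 0], "gripper": 4.4}
    - {"offset": [-0.8, 0, 0.2], "rot": [0, 0, 0], "gripper": 4.4}
    - {"offset": [-0.8, 0, 0.2], "rot": [0, 0, 0], "gripper": 4.4}

```text
time_s: 4.45
eef_pos: [571.1, 238.2, 85.9]
ee_rot: [0.0, 0.118, 0.993, -0.0]
force: [0.6, -1.0, 0.4]
grip_width: 0.518
grip_force: 0.0
```

```bash
cat >> m.py <<'E'
def lids(W):
    for k,(y0,y1) in dict(L=(275,355),S=(182,274),R=(105,180)).items():
        m=(abs(W[...,2]-56.5)<3)&(W[...,0]>555)&(W[...,0]<680)&(W[...,1]>y0)&(W[...,1]<y1)
        P=W[m]
        if len(P)>20: print(k,len(P),circ(P),P.max(0).round(1))
E
python3 -c "
from m import *
goal((570.5,237.3,85,-13.5))
print(np.round(sense()['eef_pos'],1)); W=cloud(cam('side')); lids(W)"
```

```text
t 4.45 pos [571.1 238.2  85.9] F [ 0.6 -1.   0.4] dir -13.51
[ 0.04 -0.1   0.09] [ 0.    0.02 -0.01]
[571.1 238.2  85.9]
L 125 (array([621.3, 308.3]), 35.1, array([624.8, 307.9]), np.float64(56.4)) [649.3 341.6  59.2]
S 191 (array([608.7, 227.7]), 35.1, array([609.1, 226. ]), np.float64(56.2)) [638.5 260.7  59. ]
R 257 (array([595.9, 143.3]), 35.6, array([596.8, 141.4]), np.float64(56.0)) [630.8 178.4  59.2]
```

>>> step_arm:
  plan:
    - {"offset": [-0.1, 0, 0], "rot": [0, 0, 0], "gripper": 4.4}
    - {"offset": [-0.2, 0, 0], "rot": [0, 0, 0], "gripper": 4.4}
    - {"offset": [-0.2, 0, 0], "rot": [0, 0, 0], "gripper": 4.4}
    - {"offset": [-0.2, 0, 0], "rot": [0, 0, 0], "gripper": 4.4}

```text
time_s: 4.9
eef_pos: [572.9, 237.8, 85.9]
ee_rot: [-0.0, 0.118, 0.993, -0.0]
force: [-1.0, 0.6, 0.6]
grip_width: 0.515
grip_force: 0.6
```

>>> step_arm:
  plan:
    - {"offset": [-0.1, 0, 0], "rot": [0, 0, 0], "gripper": 4.4}
    - {"offset": [-0.2, 0, 0], "rot": [0, 0, 0], "gripper": 4.4}
    - {"offset": [-0.2, 0, 0], "rot": [0, 0, 0], "gripper": 4.4}
    - {"offset": [-0.2, 0, 0], "rot": [0, 0, 0], "gripper": 4.4}

```text
time_s: 5.3
eef_pos: [573.5, 237.8, 85.7]
ee_rot: [-0.002, 0.117, 0.993, -0.0]
force: [-9.6, 1.2, 5.1]
grip_width: 0.514
grip_force: 5.4
```

Contact with the tray shows about 10 N. I'll retreat straight back and then lift.

>>> step_arm:
  plan:
    - {"offset": [1.0, 0, 0], "rot": [0, 0, 0], "gripper": 4.4}
    - {"offset": [3, 0, 0], "rot": [0, 0, 0], "gripper": 4.4}
    - {"offset": [6, 0, 0], "rot": [0, 0, 0], "gripper": 4.4}
    - {"offset": [8, 0, 0], "rot": [0, 0, 0], "gripper": 4.4}
    - {"offset": [8, 0, 0], "rot": [0, 0, 0], "gripper": 4.4}
    - {"offset": [8, 0, -5], "rot": [0, 0, 0], "gripper": 4.4}
    - {"offset": [8, 0, -10], "rot": [0, 0, 0], "gripper": 4.4}
    - {"offset": [8, 0, -15], "rot": [0, 0, 0], "gripper": 4.4}
    - {"offset": [8, 0, -15], "rot": [0, 0, 0], "gripper": 8.5}
    - {"offset": [8, 0, -15], "rot": [0, 0, 0], "gripper": 8.5}

```text
time_s: 6.3
eef_pos: [497.8, 255.9, 236.8]
ee_rot: [0.001, 0.118, 0.993, 0.0]
force: [0.2, -0.9, -1.3]
grip_width: 0.837
grip_force: 0.0
```

```bash
python3 -c "
from m import *
goal((430,-168,235,-3),(430,-168,71,-3)); W=cloud(cam('side')); lids(W)"
```

```text
t 6.3 pos [497.8 255.9 236.8] F [ 0.2 -0.9 -1.3] dir -13.52
[ -3.32 -42.8    0.13] [  0.06   0.16 -10.52]
[ -3.28 -42.82  16.53] [  0.06   0.16 -10.52]
L 196 (array([617.3, 311.1]), 35.5, array([616.4, 309.4]), np.float64(56.2)) [648.8 342.6  59.5]
S 217 (array([607.8, 229.4]), 34.9, array([608.3, 227.6]), np.float64(55.9)) [641.3 262.9  59.3]
R 260 (array([597.9, 142.6]), 35.4, array([597.4, 141.1]), np.float64(55.9)) [631.8 175.2  59.4]
```

The jar is in line with the row: its centre is at (608,229) and the row's midpoint is (607.6,227). On to the calculator.

>>> step_arm:
  plan:
    - {"offset": [-3.3, -42.8, 0], "rot": [0, 0, -5], "gripper": 8.5}
    - {"offset": [-3.3, -42.8, 0], "rot": [0, 0, -10.5], "gripper": 8.5}
    - {"offset": [-3.3, -42.8, 0], "rot": [0, 0, -10.5], "gripper": 8.5}
    - {"offset": [-3.3, -42.8, 0], "rot": [0, 0, -10.5], "gripper": 8.5}
    - {"offset": [-3.3, -42.8, 0], "rot": [0, 0, -10.5], "gripper": 8.5}
    - {"offset": [-3.3, -42.8, 0], "rot": [0, 0, -10.5], "gripper": 8.5}
    - {"offset": [-3.3, -42.8, 0], "rot": [0, 0, -10.5], "gripper": 8.5}
    - {"offset": [-3.3, -42.8, 0], "rot": [0, 0, -10.5], "gripper": 8.5}
    - {"offset": [-3.3, -42.8, 0], "rot": [0, 0, -10.5], "gripper": 8.5}
    - {"offset": [-3.3, -42.8, 0], "rot": [0, 0, -10.5], "gripper": 8.5}
    - {"offset": [-3.3, -42.8, 0], "rot": [0, 0, -10.5], "gripper": 8.5}
    - {"offset": [-3.3, -42.8, 0], "rot": [0, 0, -10.5], "gripper": 8.5}

```text
time_s: 7.55
eef_pos: [429.2, -167.0, 235.2]
ee_rot: [-0.001, 0.026, 1.0, 0.0]
force: [0.6, 0.6, -0.2]
grip_width: 0.992
grip_force: 0.0
```

```bash
python3 -c "
from m import *
goal((430,-168,235,-3),(430,-168,71,-3)); W=cloud(cam('top'));jars(W,dict(L=(200,205,258,258),R=(295,218,348,270),S=(258,205,298,270)))
P=meas(W,(440,250,550,325),14,45);print(rect(P))"
```

```text
t 7.55 pos [ 429.2 -167.   235.2] F [ 0.6  0.6 -0.2] dir -2.95
[-0.08 -0.1   0.02] [ 0.05 -0.07  0.05]
[-0.1  -0.11 16.42] [ 0.05 -0.07  0.05]
L (array([608.5, 299.5]), 50.7, array([615.9, 308.4]), np.float64(57.5))
R (array([597.9, 143.8]), 34.1, array([597.6, 143.8]), np.float64(57.5))
S (array([608.8, 229.4]), 34.0, array([608.2, 226.6]), np.float64(57.4))
([[467.29998779296875, -240.8000030517578], [567.9000244140625, -247.5], [577.2999877929688, -103.80000305175781], [476.70001220703125, -97.19999694824219]], array([144. , 100.8]), 86.24)
```

>>> step_arm:
  plan:
    - {"offset": [-0.1, -0.1, 5], "rot": [0, 0, 0], "gripper": 8.5}
    - {"offset": [-0.1, -0.1, 10], "rot": [0, 0, 0], "gripper": 8.5}
    - {"offset": [-0.1, -0.1, 14], "rot": [0, 0, 0], "gripper": 8.5}
    - {"offset": [-0.1, -0.1, 16.4], "rot": [0, 0, 0], "gripper": 8.5}
    - {"offset": [-0.1, -0.1, 16.4], "rot": [0, 0, 0], "gripper": 8.5}
    - {"offset": [-1.5, -0.1, 16.4], "rot": [0, 0, 0], "gripper": 8.5}
    - {"offset": [-2.5, -0.1, 16.4], "rot": [0, 0, 0], "gripper": 8.5}
    - {"offset": [-3.2, -0.1, 16.4], "rot": [0, 0, 0], "gripper": 8.5}
    - {"offset": [-3.9, -0.1, 16.4], "rot": [0, 0, 0], "gripper": 8.5}
    - {"offset": [-4.6, -0.1, 16.4], "rot": [0, 0, 0], "gripper": 8.5}
    - {"offset": [-5.3, -0.1, 16.4], "rot": [0, 0, 0], "gripper": 8.5}
    - {"offset": [-5.3, -0.1, 16.4], "rot": [0, 0, 0], "gripper": 8.5}

```text
time_s: 8.8
eef_pos: [482.9, -171.8, 72.0]
ee_rot: [0.001, 0.026, 1.0, -0.0]
force: [0.5, 1.2, -0.0]
grip_width: 0.996
grip_force: 0.0
```

```bash
cat >> m.py <<'E'
def line(P,lo,hi,side):
    # x-extreme edge per y bin, fitted as x=a+b*y
    ys=np.arange(lo,hi,5); xs=[]
    yy=[]
    for y in ys:
        q=P[(P[:,1]>y)&(P[:,1]<y+5)]
        if len(q)>1: yy.append(y+2.5); xs.append(q[:,0].max() if side>0 else q[:,0].min())
    if len(xs)<5: return None
    b,a=np.polyfit(yy,xs,1); return (a+b*np.mean([lo,hi])).round(1),np.degrees(np.arctan(b)).round(2),len(xs)
def calc(W):
    Q=W.reshape(-1,3)
    q=Q[(Q[:,2]>33)&(Q[:,2]<40)&(Q[:,0]<660)&(Q[:,0]>470)]; print('calc far',line(q,-235,-115,1))
    q=Q[(Q[:,2]>38)&(Q[:,2]<48)&(Q[:,0]>640)&(Q[:,0]<700)]; print('pen front',line(q,-235,-115,-1),line(q,-320,-75,-1))
E
python3 -c "
from m import *
goal((556,-174,71,-2.65)); W=cloud(cam('top')); calc(W); c=cam('side');save(c,'side4.png');calc(cloud(c))"
```

```text
t 8.8 pos [ 482.9 -171.8   72. ] F [ 0.5  1.2 -0. ] dir -2.99
[-7.31  0.16  0.11] [-0.03  0.06 -0.34]
calc far (np.float64(592.9), np.float64(2.72), 17)
pen front (np.float64(667.0), np.float64(2.42), 24) (np.float64(666.2), np.float64(2.42), 49)
calc far (np.float64(592.8), np.float64(2.9), 24)
pen front (np.float64(666.4), np.float64(2.37), 24) (np.float64(665.4), np.float64(2.51), 49)
```

View pics/side4.png

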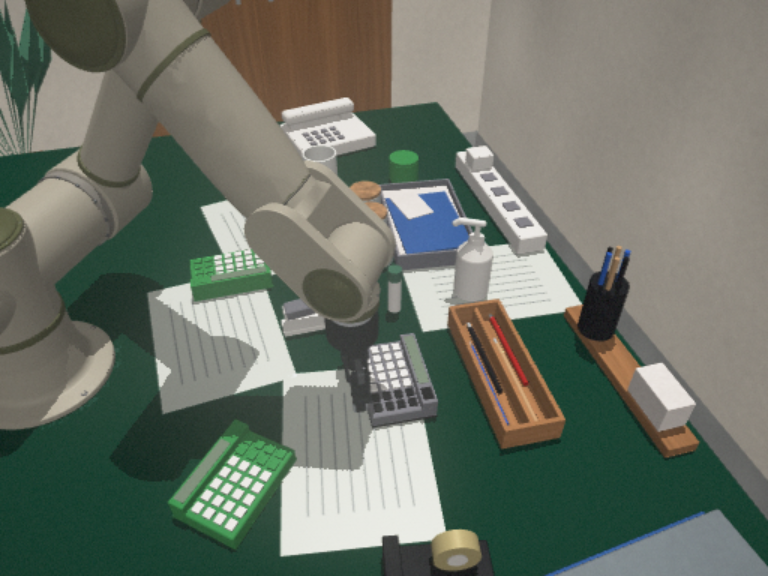

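The fingers press on the near face (360,385) and the calculator slides square: its angle is 2.8° against 2.45° for the tray. There are 74 mm left.

>>> step_arm:
  plan:
    - {"offset": [-0.7, 0, 0.1], "rot": [0, 0, -0.2], "gripper": 8.5}
    - {"offset": [-1.4, 0, 0.1], "rot": [0, 0, -0.5], "gripper": 8.5}
    - {"offset": [-2.1, 0, 0.1], "rot": [0, 0, -0.5], "gripper": 8.5}
    - {"offset": [-2.8, 0, 0.1], "rot": [0, 0, -0.5], "gripper": 8.5}
    - {"offset": [-3.5, 0, 0.1], "rot": [0, 0, -0.5], "gripper": 8.5}
    - {"offset": [-4.2, 0, 0.1], "rot": [0, 0, -0.5], "gripper": 8.5}
    - {"offset": [-4.9, 0, 0.1], "rot": [0, 0, -0.5], "gripper": 8.5}
    - {"offset": [-5.5, 0, 0.1], "rot": [0, 0, -0.5], "gripper": 8.5}
    - {"offset": [-6.0, 0, 0.1], "rot": [0, 0, -0.5], "gripper": 8.5}
    - {"offset": [-6.4, 0, 0.1], "rot": [0, 0, -0.5], "gripper": 8.5}
    - {"offset": [-6.7, 0, 0.1], "rot": [0, 0, -0.5], "gripper": 8.5}
    - {"offset": [-6.7, 0, 0.1], "rot": [0, 0, -0.5], "gripper": 8.5}

```text
time_s: 10.1
eef_pos: [549.4, -175.2, 71.0]
ee_rot: [0.0, 0.022, 1.0, -0.0]
force: [0.3, -0.3, -0.5]
grip_width: 0.998
grip_force: 0.0
```

>>> step_arm:
  plan:
    - {"offset": [-0.1, 0, 0], "rot": [0, 0, 0], "gripper": 8.5}
    - {"offset": [-0.2, 0, 0], "rot": [0, 0, 0], "gripper": 8.5}
    - {"offset": [-0.3, 0, 0], "rot": [0, 0, 0], "gripper": 8.5}
    - {"offset": [-0.4, 0, 0], "rot": [0, 0, 0], "gripper": 8.5}
    - {"offset": [-0.4, 0, 0], "rot": [0, 0, 0], "gripper": 8.5}
    - {"offset": [-0.4, 0, 0], "rot": [0, 0, 0], "gripper": 8.5}

```text
time_s: 10.7
eef_pos: [553.1, -175.3, 70.9]
ee_rot: [0.0, 0.022, 1.0, -0.0]
force: [0.1, 0.1, 0.7]
grip_width: 0.993
grip_force: 0.2
```

```bash
python3 -c "
from m import *
goal((556,-174,71,-2.65)); calc(cloud(cam('top'))); c=cam('side');save(c,'side5.png');calc(cloud(c))"
```

```text
t 10.7 pos [ 553.1 -175.3   70.9] F [0.1 0.1 0.7] dir -2.51
[-0.28  0.15 -0.01] [-0.01  0.02  0.14]
calc far (np.float64(646.5), np.float64(15.4), 7)
pen front (np.float64(658.7), np.float64(-10.93), 15) (np.float64(660.9), np.float64(-0.38), 40)
calc far (np.float64(658.5), np.float64(-0.36), 24)
pen front (np.float64(644.4), np.float64(1.59), 24) (np.float64(653.0), np.float64(-0.23), 49)
```

Near contact the edge fits blend the two objects together, so I'll advance in 1–2 mm steps by force.

>>> step_arm:
  plan:
    - {"offset": [-0.1, 0, 0], "rot": [0, 0, 0], "gripper": 8.5}
    - {"offset": [-0.2, 0, 0], "rot": [0, 0, 0], "gripper": 8.5}
    - {"offset": [-0.2, 0, 0], "rot": [0, 0, 0], "gripper": 8.5}
    - {"offset": [-0.2, 0, 0], "rot": [0, 0, 0], "gripper": 8.5}

```text
time_s: 11.2
eef_pos: [555.1, -175.4, 70.9]
ee_rot: [0.0, 0.022, 1.0, -0.0]
force: [-1.6, 0.1, 1.1]
grip_width: 0.997
grip_force: 0.3
```

>>> step_arm:
  plan:
    - {"offset": [-0.1, 0, 0], "rot": [0, 0, 0], "gripper": 8.5}
    - {"offset": [-0.2, 0, 0], "rot": [0, 0, 0], "gripper": 8.5}
    - {"offset": [-0.2, 0, 0], "rot": [0, 0, 0], "gripper": 8.5}
    - {"offset": [-0.2, 0, 0], "rot": [0, 0, 0], "gripper": 8.5}

```text
time_s: 11.6
eef_pos: [556.1, -175.5, 70.8]
ee_rot: [-0.002, 0.022, 1.0, 0.0]
force: [-8.9, -1.3, 6.2]
grip_width: 0.996
grip_force: 4.3
```

>>> step_arm:
  plan:
    - {"offset": [-0.1, 0, 0], "rot": [0, 0, 0], "gripper": 8.5}
    - {"offset": [-0.1, 0, 0], "rot": [0, 0, 0], "gripper": 8.5}
    - {"offset": [-0.1, 0, 0], "rot": [0, 0, 0], "gripper": 8.5}

```text
time_s: 11.9
eef_pos: [556.3, -175.5, 70.8]
ee_rot: [-0.003, 0.022, 1.0, 0.0]
force: [-14.6, -2.3, 8.1]
grip_width: 0.995
grip_force: 7.3
```

```bash
python3 -c "
from m import *
s=sense();print(s['force'].round(1),s['wrist_torque'].round(2));goal((556,-174,71,-2.65)); c=cam('side');save(c,'side6.png');cv2.imwrite('pics/c6.png',cv2.resize(c['color'][190:310,215:385,::-1],(765,540),interpolation=cv2.INTER_CUBIC))"
```

```text
[-14.6  -2.3   8.1] [-0.11  2.15  0.18]
t 11.9 pos [ 556.3 -175.5   70.8] F [-14.6  -2.3   8.1] dir -2.46
[ 0.04  0.15 -0.02] [ 0.04 -0.32  0.19]
```

View pics/c6.png

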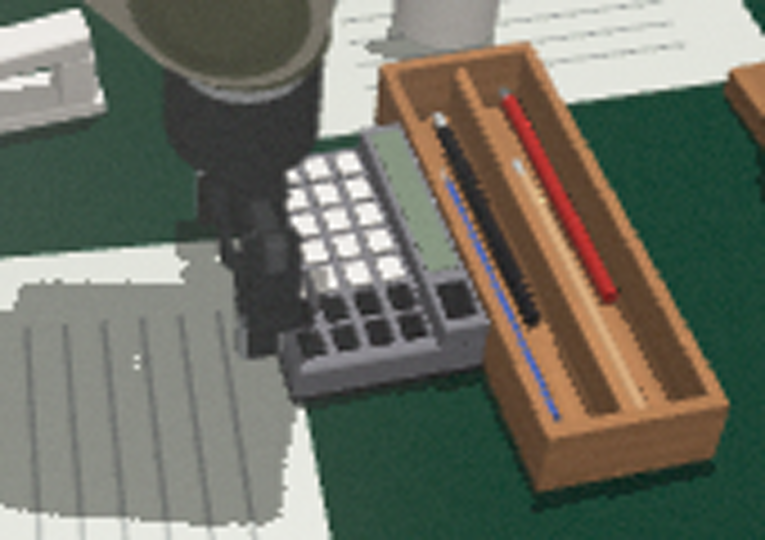

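The calculator lies flush against the tray front (edge from (365,130) to (490,330)), and the near-zero moment about z means both fingers bear evenly. I'll back off and check.

>>> step_arm:
  plan:
    - {"offset": [0.5, 0, 0], "rot": [0, 0, 0], "gripper": 8.5}
    - {"offset": [2, 0, 0], "rot": [0, 0, 0], "gripper": 8.5}
    - {"offset": [5, 0, 0], "rot": [0, 0, 0], "gripper": 8.5}
    - {"offset": [6, 0, 0], "rot": [0, 0, 0], "gripper": 8.5}
    - {"offset": [6, 0, -5], "rot": [0, 0, 0], "gripper": 8.5}
    - {"offset": [6, 0, -10], "rot": [0, 0, 0], "gripper": 8.5}
    - {"offset": [6, 0, -15], "rot": [0, 0, 0], "gripper": 8.5}
    - {"offset": [11, 0, -19], "rot": [0, 0, 0], "gripper": 8.5}
    - {"offset": [16, 0, -20], "rot": [0, 0, 0], "gripper": 8.5}
    - {"offset": [20, 0, -20], "rot": [0, 0, 0], "gripper": 8.5}
    - {"offset": [20, 0, -20], "rot": [0, 0, 0], "gripper": 8.5}
    - {"offset": [20, 0, -20], "rot": [0, 0, 0], "gripper": 8.5}

```text
time_s: 13.15
eef_pos: [358.2, -167.1, 271.7]
ee_rot: [0.001, 0.023, 1.0, -0.001]
force: [0.5, -0.7, -0.1]
grip_width: 0.998
grip_force: 0.0
```

```bash
python3 -c "
from m import *
goal(); c=cam('top');save(c,'top7.png');W=cloud(c);lids(W)
s=cam('side');lids(cloud(s))
a=cv2.resize(c['color'][80:240,110:400,::-1],(798,440),interpolation=cv2.INTER_CUBIC);cv2.imwrite('pics/c7.png',a)
for X in(W,cloud(s)):
    Q=X.reshape(-1,3);q=Q[(Q[:,2]>14)&(Q[:,2]<34)&(Q[:,0]>540)&(Q[:,0]<620)];print('near edge',line(q,-240,-115,-1),line(Q[(Q[:,2]>38)&(Q[:,2]<48)&(Q[:,0]>720)&(Q[:,0]<790)],-320,-75,1))
"
```

```text
t 13.15 pos [ 358.2 -167.1  271.7] F [ 0.5 -0.7 -0.1] dir -2.58
L 397 (array([617.2, 313.3]), 33.8, array([617.1, 313.3]), np.float64(57.2)) [650.8 346.8  59.5]
S 413 (array([609.6, 229.4]), 34.5, array([608.2, 229.2]), np.float64(57.3)) [641.  261.4  59.5]
R 419 (array([598.4, 144.4]), 33.9, array([598.1, 143.6]), np.float64(57.1)) [631.5 177.4  59.5]
L 190 (array([615.5, 312. ]), 35.0, array([617. , 309.8]), np.float64(56.3)) [649.  346.3  59.3]
S 220 (array([606.3, 228.6]), 35.8, array([607.8, 226.6]), np.float64(56.2)) [641.8 263.7  58.8]
R 264 (array([597. , 142.7]), 34.9, array([596.9, 141.2]), np.float64(56.1)) [631.1 174.5  58.9]
near edge (np.float64(566.9), np.float64(2.75), 25) (np.float64(755.3), np.float64(2.42), 49)
near edge (np.float64(566.2), np.float64(2.33), 25) (np.float64(754.9), np.float64(2.41), 49)
```

View pics/c7.png

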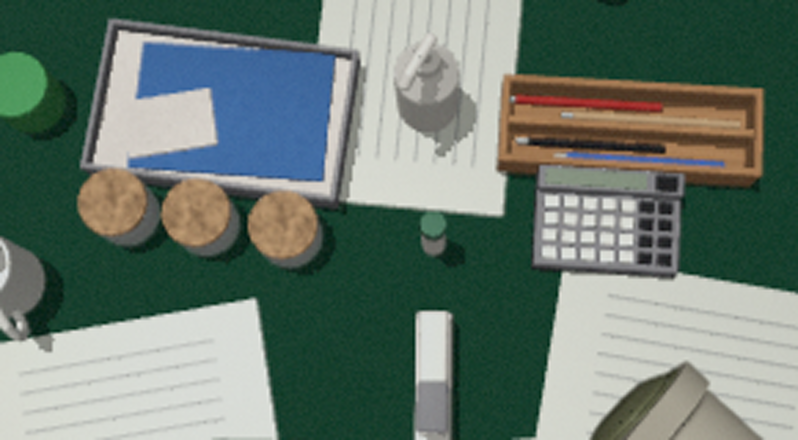

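The jars (115,200), (200,213) and (285,228) stand in one line against the letter tray. The calculator sits square against the pen tray: its near edge is 189 mm from the tray's far edge, where full contact would give 190 mm. The row jars haven't moved.

```bash
python3 -c "
from rig import *
print(finish_job())"
```

```text
the job is handed in; nothing more can be done
None
```

I pushed the stray jar into the gap against the letter tray and the calculator square against the front of the pen tray, with the row jars where they were, and handed the job in at about 13 s; no verdict came back.

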